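# Seat a breadboard carrier on the pins of a test jig and start the test

## Task

The orange breadboard carrier is perched off to one side on the two brass pins of the blue test jig. Push it sideways along the jig with a fingertip or the outside of the fingers, never lifting it, until both of its holes drop over the pins and it lies flat; only then press the green start button all the way down and let go. Leave everything else on the table where it is, the blue relay block on the jig included.

Things in the scene. Friction and masses are not known exactly. Their poses are not given: they have to be found in the camera images.
- jig: Blue test jig fixed to the table: base 140 mm (jig x) by 230 mm (jig y), flat deck 30 mm above the table. Origin at table height midway between the two pins; x points away from the robot at yaw 0, y is the direction along which the carrier slides; yaw varies by 0.3 rad. Two aluminium fences at x = -57 and +57 mm (10 thick, 150 long, 16 high above the deck) leave a channel 104 mm wide, open at both y ends.
- pin_near (a point): Centre of the tip of the brass pin nearer the robot, at jig x = -36 mm, y = 0: 10 mm thick, 8 mm high above the deck, tapering above 4.5 mm to a flat tip 5.6 mm across.
- pin_far (a point): Centre of the tip of the other pin, alike, at jig x = +36 mm, y = 0.
- seat (a point): Point on the jig's deck midway between the two pins (30 mm above the table); its axes are those of the jig. The carrier is home when its origin is here.
- carrier: Loose orange plate, 0.3 to 0.5 kg, 100 mm (x) by 120 mm (y), 4 mm thick, with 14 mm holes at x = -36 and +36 mm, y = 0; white breadboard (55 x 83 x 9 mm) fixed on top. Origin: centre of the underside; axes as the jig's within 1 degree. It starts 14 to 26 mm from the pins towards jig +y or -y (varies), on the pin tips, its outer end low on the deck; slid back it drops about 7 mm and the pins stop it.
- end_left (a point): Middle of the outer face of the carrier's lip at its +y end: 60 mm from the origin, 13 mm above the underside. The lips at both ends are as wide as the plate, 3 mm thick, 22 mm high from the underside.
- end_right (a point): Middle of the outer face of the carrier's lip at its -y end: 60 mm from the origin, 13 mm above the underside.
- start_top (a point): Centre of the top of the green round start button, 30 mm across, on the jig's grey wing (behind the far fence, jig x 69 to 149 mm, top 30 mm above the table) at jig x = 112, y = +35 mm; it is pressed straight down.
- start (a joint): Travel of the start button in m: 0 is up, about 0.006 fully down; spring return, about 5 N to push it fully down.
- relay: Loose blue relay block with a green top, 28 x 40 x 24 mm high, on the jig's grey wing next to the button; origin at the centre of its underside. To be left alone.
- meter: Loose yellow multimeter lying flat, 150 x 80 x 42 mm; origin at the centre of its underside. To be left alone.
- spool: Loose red spool standing on end, 54 mm across, 40 mm high; origin at the centre of its underside. To be left alone.
- driver: Loose screwdriver lying on the table, about 200 mm long. To be left alone.
- mug: Loose white mug, 80 mm across, 90 mm high; origin at the centre of its underside. To be left alone.
- pedal: Loose bicycle pedal lying flat, 95 x 120 x 24 mm. To be left alone.
- glue: Loose white bottle with a blue label, 40 mm across, 100 mm high; origin at the centre of its underside. To be left alone.
- tray: Fixed grey parts tray, 200 x 170 x 35 mm high; it stands left or right of the jig, the two swapping places. Origin at the centre of its underside.

How it is judged:
By the outcome, as a careful person would: the job done as asked, in the order asked, and still so for the second after the job is handed in, with the robot touching nothing.
It also fails if it takes over 42 s, if anything falls off the work surface, if the arm or the gripper's body presses on something with over 40 N, if the wrist force passes 120 N, or if a joint passes its speed limit or range.

## Robot

A 7-joint arm with a two-finger parallel gripper is mounted at the origin on the work surface. World frame = base frame: x ahead of the robot, y to its left, z up, the work surface at z = 0. Lengths are in m, angles in rad, forces in N, time in s.
With the tool pointing down it reaches from about 0.425 to 0.925 m from the base axis. Payload 6.8 kg.
Tool frame: the origin (TCP) lies midway between the tips of the shut fingers; the grasp point (between the pads) lies 19 mm behind it (grip_point_offset is the distance from the TCP to the grasp point, in m); y points along the fingers, x is the direction in which the jaws open and shut, and the axes are right-handed (so a half turn about y gives the same grasp; the last joint's range is limited). The gripper opens to 85 mm and grips with 20 to 120 N. Pads are 22 mm wide; open, the fingers measure 114 mm over their backs; the gripper's body (76 mm by 85 mm) begins 54 mm behind the grasp point. The pads swing forward as they close: fully open they stand 13 mm farther back than shut.
Start: joints at [-0.108, 0.477, 0.022, 1.555, -0.011, 1.109, -0.083], TCP at [0.675, 0, 0.231] pointing down, gripper open.
Joint ranges: [-2.96, 2.96], [-0.34, 2.1], [-1.41, 1.46], [0.24, 2.44], [-1.37, 4.51], [0.17, 1.92], [-2.96, 2.96]. Speed limits (rad/s): [2.39, 2.39, 3.14, 3.14, 3.14, 3.14, 3.14].

## Interface

Orientations are given as a unit quaternion [w, x, y, z].
In Python, from station import get_obs, read_camera, hand_in, grip_point_offset gives the robot as it stands.
- The arm moves only by the tool play_rows, never from a script. Its argument "increments" is a list of rows, each a list of 2 entries, a list of its own where there are three numbers: the shift along the tool's x, y, z in m, then the turn, a rotation vector about the tool's x, y, z in degrees. In form: [[[tx, ty, tz], [ax, ay, az]], ...]. A call has 1 to 20 rows; each row shifts and turns the commanded pose from where the row before left it, along the tool's axes as they then stand; what a row does not reach is not made up. A row lasts 1/12 s, in which the tool goes at most 41.7 mm and 7.16 degrees, less where a joint would pass 70% of its speed; a pose out of reach is approached as far as the arm can. A call with a gripper value outside its range is refused whole. "gripper" is the finger opening in m, from 0 to 0.0854, set as the call begins (left out, the last holds). The fingers move at their own pace and stop on an object; "grip_force" is the grip in N (left out, the last holds). Time passes only in rows, so rows that do not move let the fingers close. It gives the time, the measured TCP pose, the force and the opening at its end, in the units of the state.
- get_obs(): the state, without advancing time (a new reading comes with each control period).
- read_camera(name): name is "scene" or "side" or "wrist"; returns a dict with "color" (480x640x3 uint8, red, green, blue), "range_z" (480x640 float32, m along the optical axis (not along the pixel's ray), 0 where there is no reading), "intrinsics" (3x3 intrinsics, pixels), "R" (3x3) and "t" (3): a world point X has camera coordinates R X + t; the wrist camera has in their place "hand_eye" (4x4, takes a point from camera to tool coordinates, whose origin is the TCP and whose axes are the tool frame's). Camera axes: x right, y down, z forward; pixel columns grow to the right and rows downward; lengths in m; the calibration is good to about 2 mm. The wrist camera is an equidistant fisheye: a pixel r from the principal point sees the ray r / f radians off the axis. A picture is of the moment at which its call begins: read the wrist's pose just before it.
- hand_in(): hands the job in, once; it reports no verdict.
The state is a dict: "t": time; "q": joint angles; "joint_vel": joint speeds; "joint_torque": joint torques, N m; "eef_pos": TCP position; "tool_rot": TCP orientation; "contact_force": force on the tool from outside, world axes, zero at the start; "torque": the same for the moment, N m; "gripper_width": opening from 0.0 (shut) to 1.0 (fully open).
Only numpy, scipy, OpenCV 4.12 (cv2) and the standard library are available. Lean on these libraries where they do the work, as an engineer would, in place of code of your own. Each camera call takes 0.05 s, during which the arm holds its last target. There are 200 camera calls.

## Working session

There is one attempt and no reset: what is moved stays moved. The work goes in short steps, Python scripts to look and compute and a tool call to move; the robot and the scene stay as the last step left them, time stands still between calls to the robot, and variables do not carry over. Pictures are saved under pics/ and viewed, about 8 in all and at most 12, crops included, and the job is handed in when it is done.

Besides the shell and the picture viewer there is one more tool, called after "Request:" as name(argument=value, ...) on one line, values as JSON. play_rows: Moves the arm, as the interface text tells. Its arguments: {"type":"object","properties":{"increments":{"type":"array","items":{"type":"array"}},"gripper":{"type":"number"},"grip_force":{"type":"number"}},"required":["increments"]}

```bash
mkdir -p pics; cat > h.py <<'E'
import numpy as np, cv2
from station import get_obs, read_camera, hand_in
def save(n,c): cv2.imwrite('pics/'+n+'.png',c[:,:,::-1])
def world(d,u,v,z=None):
    # pixel -> world by range (median 3x3) or by plane height z
    K=d['intrinsics'];r=np.array([(u-K[0,2])/K[0,0],(v-K[1,2])/K[1,1],1])
    R,t=d['R'],d['t']
    if z is None:
        p=d['range_z'][v-1:v+2,u-1:u+2];s=np.median(p[p>0])
    else:
        c=-R.T@t; w=R.T@r; s=(z-c[2])/w[2]
    return R.T@(r*s-t)
E
python3 - <<'E'
from h import *
import pickle
o=get_obs();print(o)
for n in('scene','side'):
    d=read_camera(n);pickle.dump(d,open(n+'.pkl','wb'));save(n,d['color'])
    print(n,d['intrinsics'],-d['R'].T@d['t'])
E
```

```text
{'t': 0.0, 'q': array([-0.10808481,  0.4778021 ,  0.02231631,  1.55648166, -0.01149631,
        1.10928963, -0.08309969]), 'joint_vel': array([-1.25442235e-04, -6.44843419e-04,  5.00602121e-04, -7.79263127e-04,
        1.31444358e-03,  7.07148828e-05, -3.76698083e-04]), 'joint_torque': array([-5.45967814e-04, -5.96443820e+01,  1.60769675e+00, -2.81194621e+01,
        1.24063640e-02,  9.39900521e-03,  2.20753498e-05]), 'eef_pos': array([ 6.74393534e-01, -1.30609339e-05,  2.30311168e-01]), 'tool_rot': array([-7.07060217e-01,  7.07152738e-01, -6.43255135e-04, -6.63667082e-04]), 'contact_force': array([-0.1240782 ,  0.21576068, -0.21628398]), 'torque': array([ 0.00418739, -0.02257592,  0.03980938]), 'gripper_width': 0.9967927344380553}
scene [[504.72314525   0.         322.14627202]
 [  0.         504.72314525 238.99415356]
 [  0.           0.           1.        ]] [1.07119252 0.52696099 1.28232926]
side [[592.58768147   0.         325.57301397]
 [  0.         592.58768147 240.16923238]
 [  0.           0.           1.        ]] [-0.14554453 -1.28866212  1.28164676]
```

View pics/scene.png

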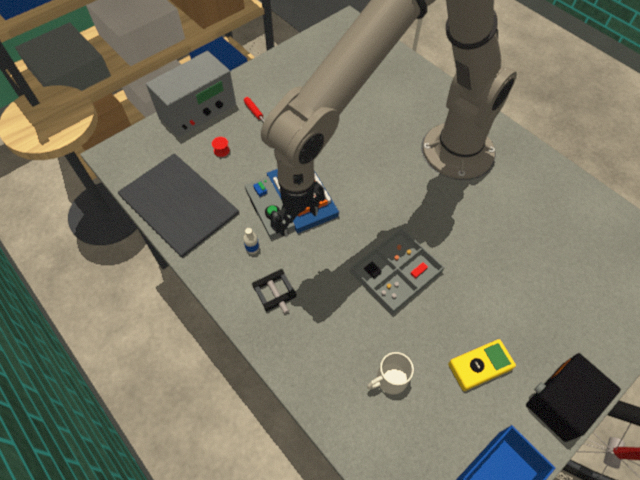

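View pics/side.png

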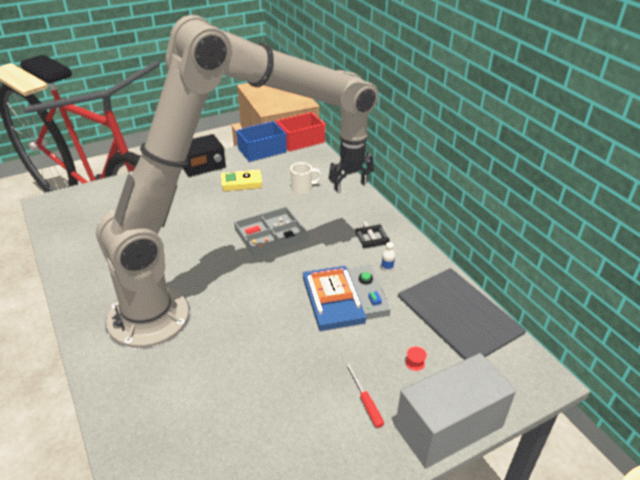

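The side view shows the jig at about (340,295), with the carrier towards the far (+y) end. The button is at (366,277) and the relay at (375,297).

```bash
python3 - <<'E'
from h import *
import pickle
d=pickle.load(open('side.pkl','rb'))
c=d['color'][250:340,290:410]
save('sidecrop',cv2.resize(c,None,fx=6.6,fy=6.6,interpolation=cv2.INTER_CUBIC))
w=read_camera('wrist');save('wrist0',w['color']);print(w['intrinsics'],w['hand_eye'])
pickle.dump(w,open('wrist0.pkl','wb'))
for u,v in[(335,310),(366,277),(333,288),(320,315)]: print(u,v,world(d,u,v))
E
```

```text
[[371.64829954   0.         321.32180933]
 [  0.         371.64829954 235.0517573 ]
 [  0.           0.           1.        ]] [[ 9.99999023e-01  1.38705660e-03  1.74279436e-04 -2.11711442e-04]
 [ 2.03254703e-04 -2.67601140e-01  9.63529755e-01 -1.43869932e-01]
 [ 1.38310768e-03 -9.63528778e-01 -2.67601161e-01  6.75830588e-02]
 [ 0.00000000e+00  0.00000000e+00  0.00000000e+00  1.00000000e+00]]
335 310 [ 0.48226868 -0.25635942  0.02739082]
366 277 [ 0.62451692 -0.19651725  0.04781509]
333 288 [ 0.50804032 -0.19730976  0.05428792]
320 315 [ 0.43306223 -0.25522107  0.02955746]
```

View pics/sidecrop.png

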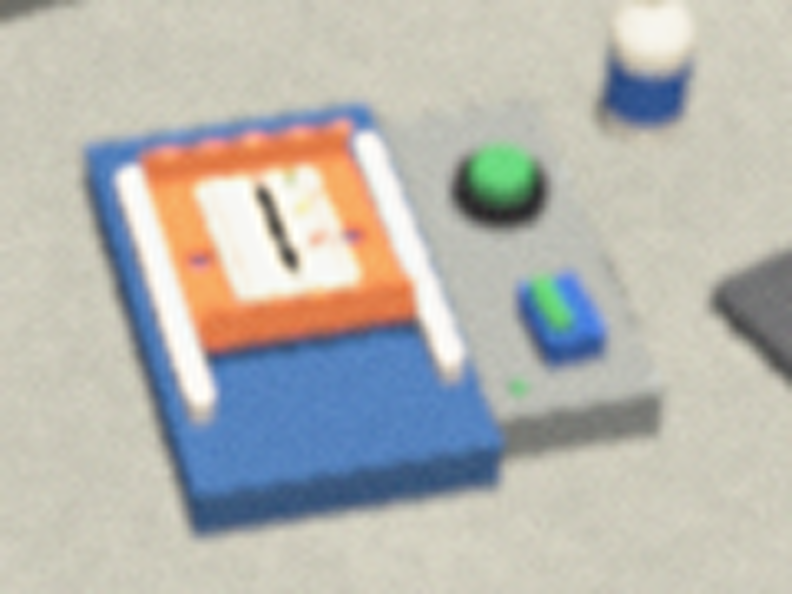

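View pics/wrist0.png

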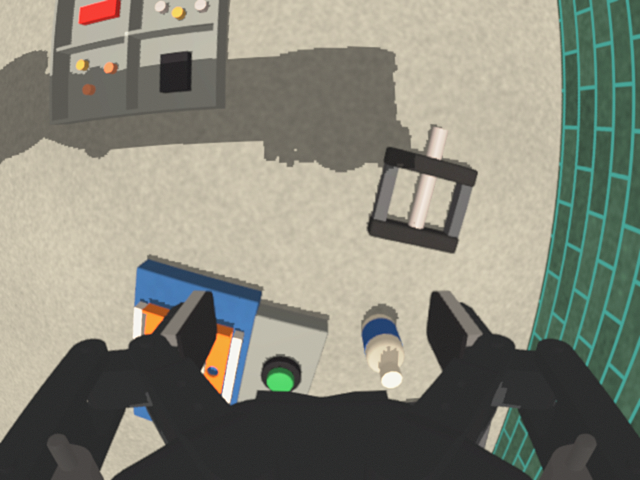

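The crop shows these points (crop pixels): deck corners (88,148), (370,105), (500,443) and (190,490), the button at (500,165), and the carrier holes at (201,259) and (352,236). The carrier's +y lip sits near the jig's +y end, so it has to be pushed towards -y.

```bash
cat > fit.py <<'E'
from h import *
import pickle
from scipy.optimize import least_squares
d=pickle.load(open('side.pkl','rb'))
W=lambda u,v,z: world(d,290+u/6.6-.5+.5/6.6,250+v/6.6-.5+.5/6.6,z)
J=np.array([[-70,115],[70,115],[70,-115],[-70,-115]])/1e3
P=np.array([W(u,v,.03)[:2] for u,v in[(88,148),(370,105),(500,443),(190,490)]])
def T(p,j): c,s=np.cos(p[2]),np.sin(p[2]); return p[:2]+j@np.array([[c,s],[-s,c]])
r=least_squares(lambda p:(T(p,J)-P).ravel(),[.5,-.2,0])
p=r.x
print('jig',p,'res mm',(r.fun*1e3).round(1))
inv=lambda X:(X-p[:2])@np.array([[np.cos(p[2]),-np.sin(p[2])],[np.sin(p[2]),np.cos(p[2])]])
b=W(500,165,.048);print('button',b,'jig',inv(b[:2]), 'pred',T(p,np.array([.112,.035])))
for u,v in[(201,259),(352,236)]:print('hole',inv(W(u,v,.042)[:2]))
for n,u,v,z in[('lip+y L',145,155,.052),('lip+y R',350,125,.052),('lip-y topL',200,322,.058),('-y topR',413,287,.058),('fence-L',200,410,.046),('relay',560,300,.054),('glue',650,30,.1)]:
  X=W(u,v,z);print(n,X.round(3),inv(X[:2]).round(4))
E
python3 fit.py
```

```text
jig [ 0.50933659 -0.1951799  -0.27513225] res mm [ 0.2  4.1  1.3  1.7  0.3 -2.4 -1.7 -3.4]
button [ 0.62835908 -0.1864482   0.048     ] jig [0.11217379 0.04073864] pred [ 0.62663278 -0.19192379]
hole [-0.03621469  0.01454454]
hole [0.03467661 0.01490397]
lip+y L [ 0.483 -0.108  0.052] [-0.0488  0.0773]
lip+y R [ 0.578 -0.134  0.052] [0.0495 0.0777]
lip-y topL [ 0.451 -0.22   0.058] [-0.0492 -0.0402]
-y topR [ 0.545 -0.245  0.058] [ 0.0484 -0.0385]
fence-L [ 0.431 -0.257  0.046] [-0.0582 -0.081 ]
relay [ 0.602 -0.28   0.054] [ 0.1116 -0.0562]
glue [ 0.706 -0.187  0.1  ] [0.1873 0.0616]
```

Request:
play_rows(increments=[[[-0.017,0,-0.012],[0,0,0]],[[-0.017,0,-0.012],[0,0,0]],[[-0.017,0,-0.012],[0,0,0]],[[-0.017,0,-0.012],[0,0,0]],[[-0.017,0,-0.012],[0,0,0]],[[-0.017,0,-0.012],[0,0,0]],[[-0.017,0,-0.012],[0,0,0]],[[-0.017,0,-0.01],[0,0,0]],[[0,0,0],[0,3.94,0]],[[0,0,0],[0,3.94,0]],[[0,0,0],[0,3.94,0]],[[0,0,0],[0,3.94,0]],[[0,0,0],[0,0,0]],[[0,0,0],[0,0,0]]], gripper=0)

```text
t: 1.32
eef_pos: [0.5388, -0.0939, 0.2311]
tool_rot: [-0.701, 0.701, -0.096, 0.096]
contact_force: [0.0, 0.6, -1.0]
gripper_width: 0.001
```

```bash
cat >> h.py <<'E'
from scipy.spatial.transform import Rotation as Ro
def wr(name=None):
    o=get_obs(); w=read_camera('wrist'); w['o']=o
    if name: save(name,w['color'])
    return w
def wworld(w,u,v,z):
    K=w['intrinsics'];x=np.array([u-K[0,2],v-K[1,2]]);r=np.hypot(*x);th=r/K[0,0]
    ray=np.array([*(x/max(r,1e-9)*np.sin(th)),np.cos(th)])
    H=w['hand_eye'];q=w['o']['tool_rot'];R=Ro.from_quat([*q[1:],q[0]]).as_matrix()
    D=R@H[:3,:3]@ray;C=R@H[:3,3]+w['o']['eef_pos']
    return C+D*(z-C[2])/D[2]
E
python3 - <<'E'
from h import *
import pickle
pickle.dump(wr('wrist1'),open('wrist1.pkl','wb'))
E
```

```text
(no output)
```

View pics/wrist1.png

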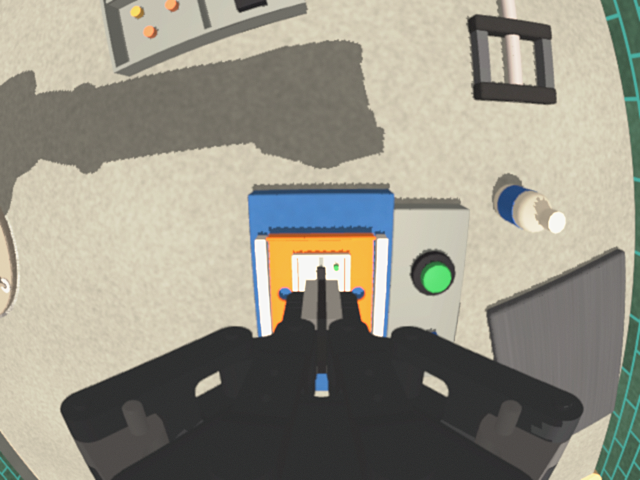

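The wrist view shows the deck's +y corners at (249,193) and (393,193), the +y lip's outer edge at v≈235 and the button at (437,277). The holes are at (284,293) and (358,293).

```bash
cat > m1.py <<'E'
from fit import *
w=pickle.load(open('wrist1.pkl','rb'))
for n,u,v,z in[('c1',249,193,.03),('c2',393,193,.03),('lipL',267,235,.052),('lipR',376,235,.052),('lipMidbottom',321,234,.03),('btn',437,277,.048),('holeL',284,293,.042),('holeR',358,293,.042)]:
  X=wworld(w,u,v,z);print(n,X.round(4),inv(X[:2]).round(4))
E
python3 m1.py | tail -8
```

```text
c1 [ 0.476  -0.0628  0.03  ] [-0.0681  0.1184]
c2 [ 0.6077 -0.0994  0.03  ] [0.0686 0.1189]
lipL [ 0.4851 -0.102   0.052 ] [-0.0486  0.0831]
lipR [ 0.5805 -0.1285  0.052 ] [0.0504 0.0835]
lipMidbottom [ 0.531 -0.12   0.03 ] [0.0004 0.0782]
btn [ 0.6301 -0.1878  0.048 ] [0.1142 0.04  ]
holeL [ 0.4807 -0.1651  0.042 ] [-0.0358  0.0212]
holeR [ 0.5508 -0.1846  0.042 ] [0.037  0.0215]
```

Request:
play_rows(increments=[[[0,0,0.005],[0,0,0]],[[0,0.0157,0],[0,0,0]],[[0,0.0157,0],[0,0,0]],[[0,0.0157,0],[0,0,0]],[[0,0.0157,0],[0,0,0]],[[0,0.0157,0],[0,0,0]],[[0,0.0157,0],[0,0,0]],[[0,0.0157,0],[0,0,0]],[[0,0.0157,0],[0,0,0]],[[0,0.0157,0],[0,0,0]],[[0,0.0157,0],[0,0,0]],[[0,0.017,0],[0,0,0]],[[0,0.017,0],[0,0,0]],[[0,0,0],[0,0,0]],[[0,0,0],[0,0,0]]])

```text
t: 2.62
eef_pos: [0.5399, -0.0888, 0.0398]
tool_rot: [0.701, -0.7, 0.097, -0.096]
contact_force: [0.4, 0.1, 0.2]
gripper_width: 0.004
```

Request:
play_rows(increments=[[[0,0,-0.003],[0,0,0]],[[0,0,-0.003],[0,0,0]],[[0,0,-0.002],[0,0,0]],[[0,0,-0.002],[0,0,0]],[[0,0,-0.002],[0,0,0]],[[0,0,-0.002],[0,0,0]],[[0,0,-0.002],[0,0,0]],[[0,0,-0.002],[0,0,0]],[[0,0,-0.002],[0,0,0]],[[0,0,-0.002],[0,0,0]],[[0,0,-0.002],[0,0,0]],[[0,0,0],[0,0,0]]])

```text
t: 3.62
eef_pos: [0.5339, -0.1125, 0.0404]
tool_rot: [0.7, -0.7, 0.097, -0.097]
contact_force: [0.1, 0.9, 1.1]
gripper_width: -0.0
```

Request:
play_rows(increments=[[[0,0,-0.0015],[0,0,0]],[[0,0,-0.0015],[0,0,0]],[[0,0,-0.0015],[0,0,0]],[[0,0,-0.0015],[0,0,0]],[[0,0,-0.0015],[0,0,0]],[[0,0,0],[0,0,0]]])

```text
t: 4.12
eef_pos: [0.5312, -0.1206, 0.0401]
tool_rot: [-0.7, 0.701, -0.098, 0.097]
contact_force: [-1.0, -0.7, 0.4]
gripper_width: -0.001
```

```bash
python3 - <<'E'
from h import *
import pickle
w=wr(); d=read_camera('side'); pickle.dump((w,d),open('m2.pkl','wb'))
a=cv2.resize(w['color'][110:430,200:470],(500,593),interpolation=cv2.INTER_CUBIC)
b=cv2.resize(d['color'][260:320,300:330+15],(300,400),interpolation=cv2.INTER_CUBIC)
b=np.vstack([b,np.zeros((193,300,3),np.uint8)])
save('m2',np.hstack([a,b]))
E
```

```text
(no output)
```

View pics/m2.png

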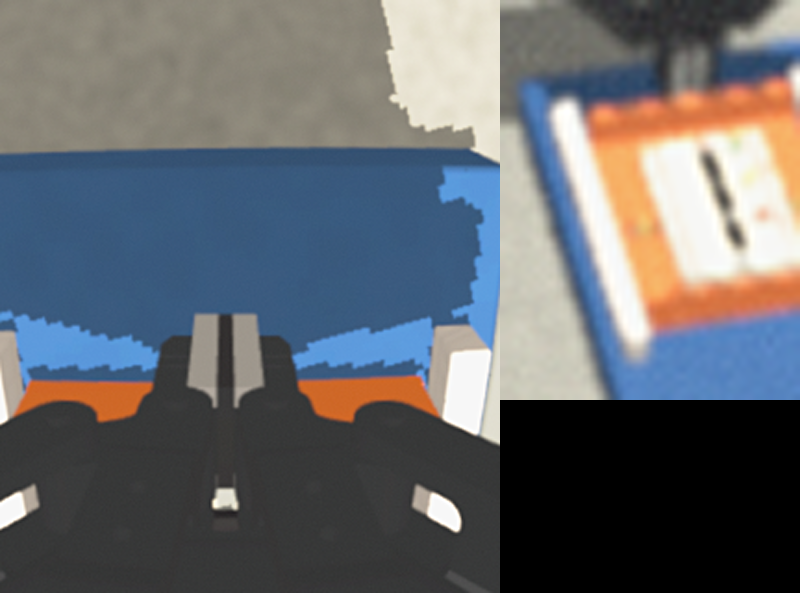

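The fingers are against the +y lip, the -y lip has moved towards the fence end, and the hole now shows brass. I'll creep forward in small steps until the force rises.

Request:
play_rows(increments=[[[0,0,-0.0005],[0,0,0]],[[0,0,-0.0005],[0,0,0]],[[0,0,-0.0005],[0,0,0]],[[0,0,-0.0005],[0,0,0]],[[0,0,0],[0,0,0]]])

```text
t: 4.63
eef_pos: [0.5312, -0.1215, 0.0403]
tool_rot: [-0.7, 0.7, -0.097, 0.097]
contact_force: [-0.7, 0.2, -0.3]
gripper_width: 0.007
```

Request:
play_rows(increments=[[[0,0,-0.0005],[0,0,0]],[[0,0,-0.0005],[0,0,0]],[[0,0,0],[0,0,0]]])

```text
t: 4.88
eef_pos: [0.531, -0.1225, 0.0403]
tool_rot: [-0.7, 0.7, -0.097, 0.097]
contact_force: [-0.2, 0.4, -0.0]
gripper_width: -0.0
```

Request:
play_rows(increments=[[[0,0,-0.0005],[0,0,0]],[[0,0,-0.0005],[0,0,0]],[[0,0,0],[0,0,0]]])

```text
t: 5.13
eef_pos: [0.5308, -0.1231, 0.0403]
tool_rot: [0.701, -0.7, 0.097, -0.097]
contact_force: [0.2, 1.0, -0.9]
gripper_width: 0.003
```

```bash
python3 - <<'E'
from fit import *
d=read_camera('side');pickle.dump(d,open('side2.pkl','wb'))
# heights of carrier's -y lip/board region: points in jig-frame bins
def cloud(d):
    v,u=np.mgrid[255:325,295:360];z=d['range_z'][v,u];K=d['intrinsics']
    c=np.stack([(u-K[0,2])/K[0,0]*z,(v-K[1,2])/K[1,1]*z,z],-1)[z>0]
    X=(c-d['t'])@d['R'];return np.c_[inv(X[:,:2]),X[:,2]]
for n in('side.pkl','side2.pkl'):
    X=cloud(pickle.load(open(n,'rb')))
    m=(abs(X[:,0])<.045)
    print(n,[(y,round(float(np.median(X[m&(abs(X[:,1]-y*1e-3)<2.5e-3),2])*1e3),1)) for y in range(-80,50,5)])
E
```

```text
jig [ 0.50933659 -0.1951799  -0.27513225] res mm [ 0.2  4.1  1.3  1.7  0.3 -2.4 -1.7 -3.4]
button [ 0.62835908 -0.1864482   0.048     ] jig [0.11217379 0.04073864] pred [ 0.62663278 -0.19192379]
hole [-0.03621469  0.01454454]
hole [0.03467661 0.01490397]
lip+y L [ 0.483 -0.108  0.052] [-0.0488  0.0773]
lip+y R [ 0.578 -0.134  0.052] [0.0495 0.0777]
lip-y topL [ 0.451 -0.22   0.058] [-0.0492 -0.0402]
-y topR [ 0.545 -0.245  0.058] [ 0.0484 -0.0385]
fence-L [ 0.431 -0.257  0.046] [-0.0582 -0.081 ]
relay [ 0.602 -0.28   0.054] [ 0.1116 -0.0562]
glue [ 0.706 -0.187  0.1  ] [0.1873 0.0616]
side.pkl [(-80, 28.4), (-75, 27.8), (-70, 28.6), (-65, 28.8), (-60, 28.0), (-55, 28.0), (-50, 27.4), (-45, 33.0), (-40, 48.9), (-35, 38.7), (-30, 27.3), (-25, 50.9), (-20, 49.7), (-15, 49.0), (-10, 48.2), (-5, 47.6), (0, 48.5), (5, 46.4), (10, 45.8), (15, 47.6), (20, 47.0), (25, 41.0), (30, 44.2), (35, 43.9), (40, 44.0), (45, 44.1)]
side2.pkl [(-80, 27.5), (-75, 28.5), (-70, 29.2), (-65, 28.4), (-60, 36.3), (-55, 37.9), (-50, 36.1), (-45, 42.3), (-40, 39.0), (-35, 34.6), (-30, 38.5), (-25, 39.9), (-20, 38.4), (-15, 39.1), (-10, 39.9), (-5, 40.7), (0, 37.9), (5, 38.7), (10, 38.4), (15, 39.4), (20, 41.0), (25, 39.2), (30, 37.2), (35, 39.6), (40, 35.3), (45, 33.9)]
```

The carrier has dropped. Its board height went from a slope (51→44 mm) to level (~39 mm), against a deck reading of 28 mm. Next I'll back off, rise, move over the button and turn the jaws so the knuckles stay clear of the glue bottle.

Request:
play_rows(increments=[[[0,0,0.005],[0,0,0]],[[0,0,0.005],[0,0,0]],[[0,0,0.005],[0,0,0]],[[0,-0.02,0],[0,0,0]],[[0,-0.02,0],[0,0,0]],[[0,-0.02,0],[0,0,0]],[[0,-0.02,0],[0,0,0]],[[0,-0.02,0],[0,0,0]],[[0,-0.02,0],[0,0,0]],[[0.016,0,-0.007],[0,0,0]],[[0.016,0,-0.007],[0,0,0]],[[0.016,0,-0.007],[0,0,0]],[[0.016,0,-0.007],[0,0,0]],[[0.016,0,-0.007],[0,0,0]],[[0.016,0,-0.007],[0,0,0]],[[0.016,0,-0.0075],[0,0,0]],[[0,0,0],[0,0,0]],[[0,0,0],[0,0,0]]])

```text
t: 6.68
eef_pos: [0.6293, -0.187, 0.1599]
tool_rot: [-0.7, 0.7, -0.097, 0.097]
contact_force: [-0.6, -0.2, 0.1]
gripper_width: 0.001
```

Request:
play_rows(increments=[[[0,0,0],[0,5,0]],[[0,0,0],[0,5,0]],[[0,0,0],[0,5,0]],[[0,0,0],[0,5,0]],[[0,0,0],[0,5,0]],[[0,0,0],[0,5,0]],[[0,0,0],[0,5,0]],[[0,0,0],[0,5,0]],[[0,0,0],[0,5,0]],[[0,0,0],[0,5,0]],[[0,0,0],[0,5,0]],[[0,0,0],[0,5,0]],[[0,0,0],[0,5,0]],[[0,0,0],[0,5,0]],[[0,0,0],[0,4,0]],[[0,0,0],[0,0,0]],[[0,0,0],[0,0,0]]])

```text
t: 8.1
eef_pos: [0.6287, -0.1858, 0.1602]
tool_rot: [-0.502, 0.502, -0.498, 0.498]
contact_force: [-0.4, 0.4, -0.2]
gripper_width: 0.0
```

```bash
python3 - <<'E'
from h import *
import pickle
w=wr(); d=read_camera('side'); pickle.dump((w,d),open('m3.pkl','wb'))
a=cv2.resize(w['color'],(400,300))
b=cv2.resize(d['color'][245:335,290:410],(800,600),interpolation=cv2.INTER_CUBIC)
save('m3',np.hstack([a,cv2.resize(b,(400,300))])); print(w['o']['eef_pos'],w['o']['contact_force'])
E
```

```text
[ 0.62871332 -0.18579449  0.16017907] [-0.41995432  0.38014185 -0.16825747]
```

View pics/m3.png

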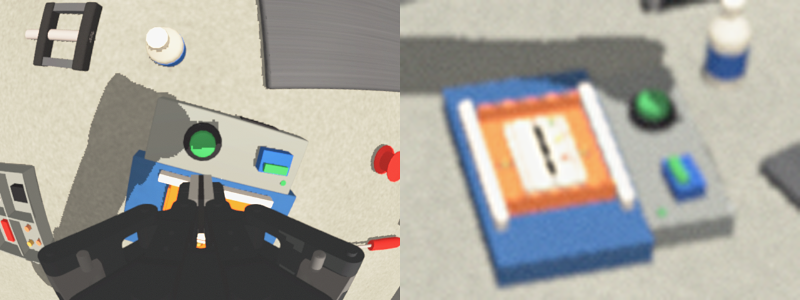

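The side view shows the carrier level between the fences with brass in both holes. The wrist view shows the button at (203,143) in the half-size picture, about (325,229) full size.

```bash
python3 - <<'E'
from h import *
import pickle
w,d=pickle.load(open('m3.pkl','rb'))
c=w['color'].astype(int);m=(c[...,1]>c[...,0]+50)&(c[...,1]>c[...,2]+30);m=m.astype(np.uint8)
n,l,s,ce=cv2.connectedComponentsWithStats(m);i=1+np.argmax(s[1:,4]);print(s[i],ce[i]);u,v=ce[i]
for z in(.045,.05):print(wworld(w,u,v,z))
for z in (w['range_z'][int(v),int(u)],):
  K=w['intrinsics'];x=np.array([u-K[0,2],v-K[1,2]]);r=np.hypot(*x);th=r/K[0,0]
  p=np.array([*(x/r*np.tan(th)),1])*z;H=w['hand_eye'];q=w['o']['tool_rot'];R=Ro.from_quat([*q[1:],q[0]]).as_matrix()
  print('top by range',R@(H[:3,:3]@p+H[:3,3])+w['o']['eef_pos'])
E
```

```text
[ 304  209   41   43 1394] [323.85939742 230.31563845]
[ 0.62772158 -0.18781219  0.045     ]
[ 0.62904871 -0.18777107  0.05      ]
top by range [ 0.63022509 -0.18773462  0.05443206]
```

Request:
play_rows(increments=[[[0.0015,0.012,0],[0,0,0]],[[0,0.012,0],[0,0,0]],[[0,0.012,0],[0,0,0]],[[0,0.012,0],[0,0,0]],[[0,0.012,0],[0,0,0]],[[0,0.012,0],[0,0,0]],[[0,0.012,0],[0,0,0]],[[0,0.012,0],[0,0,0]],[[0,0,0],[0,0,0]],[[0,0,0],[0,0,0]]])

```text
t: 9.03
eef_pos: [0.6286, -0.1884, 0.0633]
tool_rot: [-0.501, 0.501, -0.499, 0.498]
contact_force: [-0.3, 0.4, 0.7]
gripper_width: -0.0
```

Request:
play_rows(increments=[[[0,0.002,0],[0,0,0]],[[0,0.002,0],[0,0,0]],[[0,0.002,0],[0,0,0]],[[0,0.002,0],[0,0,0]],[[0,0,0],[0,0,0]]])

```text
t: 9.45
eef_pos: [0.6291, -0.1883, 0.0561]
tool_rot: [0.501, -0.501, 0.499, -0.499]
contact_force: [0.1, 0.4, -0.7]
gripper_width: -0.0
```

Request:
play_rows(increments=[[[0,0.001,0],[0,0,0]],[[0,0.001,0],[0,0,0]],[[0,0,0],[0,0,0]]])

```text
t: 9.7
eef_pos: [0.6291, -0.1884, 0.0542]
tool_rot: [-0.501, 0.501, -0.499, 0.499]
contact_force: [0.1, -0.7, 0.3]
gripper_width: -0.001
```

Request:
play_rows(increments=[[[0,0.001,0],[0,0,0]],[[0,0.001,0],[0,0,0]],[[0,0,0],[0,0,0]]])

```text
t: 9.95
eef_pos: [0.6292, -0.1885, 0.0522]
tool_rot: [0.501, -0.501, 0.499, -0.499]
contact_force: [-1.0, -0.6, 0.6]
gripper_width: 0.001
```

Request:
play_rows(increments=[[[0,0.001,0],[0,0,0]],[[0,0.001,0],[0,0,0]],[[0,0.001,0],[0,0,0]],[[0,0,0],[0,0,0]]])

```text
t: 10.28
eef_pos: [0.6292, -0.1885, 0.0493]
tool_rot: [0.501, -0.501, 0.499, -0.499]
contact_force: [0.5, -0.0, 2.2]
gripper_width: 0.007
```

Request:
play_rows(increments=[[[0,0.001,0],[0,0,0]],[[0,0.001,0],[0,0,0]],[[0,0,0],[0,0,0]]])

```text
t: 10.53
eef_pos: [0.6293, -0.1885, 0.0474]
tool_rot: [0.501, -0.501, 0.499, -0.499]
contact_force: [-1.1, 0.8, 5.1]
gripper_width: 0.002
```

Request:
play_rows(increments=[[[0,0.001,0],[0,0,0]],[[0,0.001,0],[0,0,0]],[[0,0,0],[0,0,0]]])

```text
t: 10.78
eef_pos: [0.6293, -0.1885, 0.0461]
tool_rot: [0.501, -0.501, 0.499, -0.499]
contact_force: [-2.8, 0.7, 9.6]
gripper_width: -0.003
```

Request:
play_rows(increments=[[[0,0.001,0],[0,0,0]],[[0,0.0005,0],[0,0,0]],[[0,0,0],[0,0,0]]])

```text
t: 11.03
eef_pos: [0.6294, -0.1885, 0.0459]
tool_rot: [0.501, -0.501, 0.499, -0.499]
contact_force: [-5.6, 3.2, 20.5]
gripper_width: -0.005
```

That is the hard stop: 1.5 mm more command gave 0.2 mm of motion at 20 N. Now I'll release and rise.

Request:
play_rows(increments=[[[0,-0.004,0],[0,0,0]],[[0,-0.008,0],[0,0,0]],[[0,-0.015,0],[0,0,0]],[[0,-0.02,0],[0,0,0]],[[0,-0.02,0],[0,0,0]],[[0,-0.02,0],[0,0,0]],[[0,-0.02,0],[0,0,0]],[[0,-0.02,0],[0,0,0]],[[0,0,0],[0,0,0]],[[0,0,0],[0,0,0]],[[0,0,0],[0,0,0]]])

```text
t: 11.95
eef_pos: [0.6286, -0.1881, 0.1699]
tool_rot: [-0.501, 0.501, -0.499, 0.498]
contact_force: [-1.2, -0.2, -1.3]
gripper_width: -0.002
```

```bash
python3 - <<'E'
from h import *
w=wr(); d=read_camera('side')
b=cv2.resize(d['color'][235:355,280:440],(400,300),interpolation=cv2.INTER_CUBIC)
save('m4',np.hstack([cv2.resize(w['color'],(400,300)),b])); print(w['o']['contact_force'])
E
```

```text
[-1.22538345 -0.23621392 -1.3460536 ]
```

View pics/m4.png

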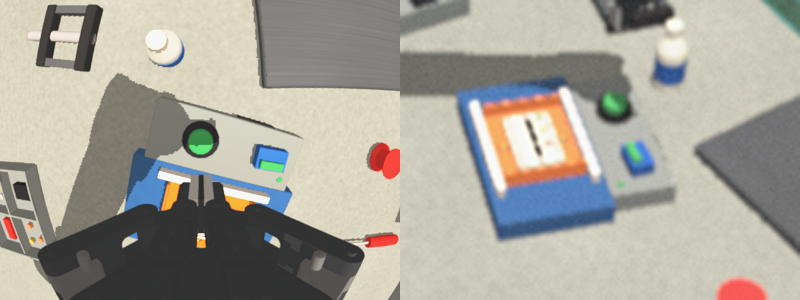

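The carrier is still flat, the button is back up, the relay and glue haven't moved, and the arm is clear.

```bash
python3 -c "
from station import hand_in
print(hand_in())"
```

```text
the job is handed in; nothing more can be done
None
```

The carrier is seated flat on both pins, the start button was then pressed fully down and let go, and the job is handed in at about 12 s of the 42 s allowed.

- **Carrier:** I pushed its +y lip towards -y with the outside of the shut fingers, with about 1 N or less at each reading and no lifting. In the depth readings its surface went from sloped (51 to 44 mm) to level (about 39 mm, with the deck reading about 28 mm). Brass showed in both holes after I backed off.
- **Button:** It first gave way at about z = 51 mm and stopped hard at about 46 mm with 20 N on it. That is about 5 mm of measured travel against the stated 6 mm or so, and I took the hard stop as fully down.
- **Last pictures:** The carrier is still flat, the button looks back up, and the relay and glue bottle look unmoved. The arm is clear at z = 0.17 m.
- **Disagreement:** The side and wrist cameras differed by about 4 mm on the jig's position along y. I used the wrist value.

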